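# Close the decontamination box and hold its key switch on

### The arm

A 6-joint arm with a two-finger parallel gripper is mounted at the origin on a cart in front of the work surface, level with it; the furniture and walls round the work are solid. World frame = base frame: x ahead of the robot, y to its left, z up, the work surface at z = 0. Lengths are in m, angles in rad, forces in N, time in s.
With the tool pointing down it reaches from about 0.35 to 0.975 m from the base axis. Payload 4.9 kg.
Tool frame: the origin (TCP) lies at the very end of the fingers, on their centre line; the grasp point (between the pads) lies 19 mm behind it (ctrl.pinch_z is the distance from the TCP to the grasp point, in m); z points along the fingers, y is the direction in which the jaws open and shut (so a half turn about z gives the same grasp; the last joint's range is limited). The gripper opens to 85 mm and grips with 20 to 120 N. Pads are 22 mm wide; open, the fingers measure 114 mm over their backs; the gripper's body (76 mm by 85 mm) begins 54 mm behind the grasp point. The pads swing forward as they close: fully open they stand 13 mm farther back than shut.
Start: joints at [1.108, 0.053, 1.613, -0, 1.476, -0.119], TCP at [0.211, 0.588, 0.231] pointing down, gripper open.
Joint ranges: [-3.01, 3.01], [-1.01, 2.22], [0.06, 2.58], [-1.02, 4.17], [0.09, 2.62], [-3.14, 3.14]. Speed limits (rad/s): [2.57, 2.57, 3.14, 3.14, 3.14, 3.14].

### API

Orientations are given as a rotation vector (axis times angle).
In Python, from station import ctrl gives the robot as it stands.
- The arm moves only by the tool carry_out, never from a script. Its argument "series" is a list of rows, each a list of 7 numbers: the shift along the world's x, y, z each as a share of 0.025 m, from -1 to 1, then the turn, a rotation vector about the world's x, y, z each as a share of 0.1 rad, from -1 to 1, then the opening, from 0 (shut) to 1 (fully open). A call has 1 to 12 rows; each row shifts and turns the commanded pose from where the row before left it; what a row does not reach is not made up. A row lasts 1/10 s, in which the tool goes at most 50 mm and 8.59 degrees, less where a joint would pass 70% of its speed; a pose out of reach is approached as far as the arm can. A call with a number of a shift or a turn outside -1 to 1 is refused whole. A call with a gripper value outside its range is refused whole. The fingers move at their own pace and stop on an object; "grip_force" is the grip in N (left out, the last holds). Time passes only in rows, so rows that do not move let the fingers close. It gives the time, the measured TCP pose, the force and the opening at its end, in the units of the state.
- ctrl.get_obs(): the state, without advancing time (a new reading comes with each control period).
- ctrl.get_image(name): name is "side" or "top" or "wrist"; returns a dict with "frame" (480x640x3 uint8, blue, green, red), "fx", "fy", "cx", "cy" (pixels), "k1" (the pictures are not rectified: a ray, as slopes to the right and down, at radius r is drawn at 1 + k1 r^2 times it, then the intrinsics apply), "R" (3x3) and "t" (3): a world point X has camera coordinates R X + t; the wrist camera has in their place "hand_eye" (4x4, takes a point from camera to tool coordinates, whose origin is the TCP and whose axes are the flange's). Camera axes: x right, y down, z forward; pixel columns grow to the right and rows downward; lengths in m; the calibration is good to about 2 mm. A picture is of the moment at which its call begins: read the wrist's pose just before it. There is no depth.
- ctrl.finish_job(): hands the job in, once; it reports no verdict.
Trained networks look in a picture, given as the dict that the camera call returned (one of the last four; its "shot" number tells which), for a name from the list of things; names that differ only in an ending like _2 or _b are one class to them, and where a whole thing is asked for, a point or a joint stands for the part that bears it (a point fixed in the world has none). Each returns a list of dicts, best first, with "p" (0 to 1); they miss things now and then, are a little off and sometimes report something else, mostly with a low value. They report only what shows in the picture. A call takes as long as a camera call. They do not tell look-alikes from the thing itself.
- ctrl.trace(picture, name): "mask" (480x640 bool, what is visible of it) and "rect" ([left, top, width, height] as shares, 0 to 1, of the picture: columns of its width, rows of its height, round what is visible of it).
- ctrl.mark_of(picture, name): "position" ([column, row] as shares, 0 to 1, of the picture: columns of its width, rows of its height: a listed point, or the origin of a listed thing).
The state is a dict: "t": time; "q": joint angles; "dq": joint speeds; "effort": joint torques, N m; "tool_pos": TCP position; "tool_rot": TCP orientation; "contact_force": force on the tool from outside, world axes, zero at the start; "wrist_torque": the same for the moment, N m; "opening": finger opening in m.
Only numpy, scipy, OpenCV 4.12 (cv2) and the standard library are available. Lean on these libraries where they do the work, as an engineer would, in place of code of your own. Each camera call takes 0.05 s, during which the arm holds its last target.

### The job

Press the raised end of the loose cover plate down so that it sits level and flush in the top of the white decontamination box. Then take the blue-headed key from its stand, push it fully home in the box's key switch, wiggling it a little past the sticky pins if it catches, and turn it a quarter turn clockwise to the stop. The switch springs back, so finish while still gripping the key and holding it turned; leave the cup, the reagent vial and the timer where they stand.

Things in the scene. Friction and masses are not known exactly. Their poses are not given: they have to be found in the camera images.
- uv_box: White decontamination box, fixed, 120 (x) x 210 (y) x 60 mm high. Origin: centre of underside; z up. In its top: recess for the cover plate toward +y (centre y = +35 mm, 94 x 114 mm, 6 mm deep, ledge all round at z = 54 mm) and a brass key switch on a grey panel toward -y (axis at x = 0, y = -66 mm), whose round face is at z = 66 mm in a steel bezel 45 mm wide.
- cover_plate: Loose aluminium plate 90 (x) x 110 (y) x 6 mm, 0.12 kg. Origin: centre of underside; axes as the box's. Its -y end lies on the recess's ledge; its +y end (away from the switch) is propped about 10 mm up by a stiff pin, which yields to 6 N (8 to 15 N on the plate, less near the dot) and stays down, no spring. Seated: underside at 54 mm, top flush with the box at 60 mm.
- press_spot (a point): Black rubber dot, 22 mm across, on the plate's top face near its raised end, 38 mm from the plate's centre along its +y: the place to press, almost above the pin. It starts about 10 mm above the box's top and ends level with it at z = 60 mm.
- key_stand: Grey key stand, 74 x 64 mm base, block 50 x 40 mm, top at 36 mm, fixed to the worktop. Origin: centre of its underside. The slot that holds the key runs along its x axis.
- key: Loose key, 35 g, upright in the stand, blade down. Origin: on its centre line at the shoulder between head and blade (rests on the stand's top). Flat blue head 26 mm (x) by 8 mm thick (y), z = 0 to 37 mm, top rounded: grip across the thickness. Blade 12 (x) x 4 mm (y) down to z = -26 mm, last 5 mm tapered to 7 x 1.6 mm. Same after a half turn about z: goes in either way round.
- key_tip (a point): End of the key's blade, 26 mm below the key's origin.
- keyway (a point): Keyway mouth's centre on the switch's face, z = 66 mm; fixed to the box, does not turn. Slot 13.6 mm along the box's x, 5.6 mm along its y (switch at 0), 34 mm deep, mouth flared 2 mm a side. Key home: shoulder on the face, key origin at this point. Two sticky side pins 9 and 17 mm down catch the blade; each yields to 5 to 10 N of push, more easily with a small wiggle.
- key_switch (a joint): Turn of the switch in rad: 0 at rest (keyway along the box's x), grows clockwise seen from above, hard stop at 1.571. A spring drives it back with 0.03 N m at rest, 0.1 N m at the stop. The key has about 0.13 rad of play in the keyway, so the hand must turn a little farther than the switch.
- cup_a: Bystander: white specimen cup, 61 mm across, 66 mm high, loose, open upward. Origin: centre of its underside.
- reagent_vial: Bystander: white reagent vial with pink cap, 33 mm across, 70 mm high, loose. Origin: centre of its underside.
- lab_timer: Bystander: white bench timer, 64 x 64 x 18 mm, loose, lying flat. Origin: centre of its underside.
Mind the look-alikes: they are no part of the job. Of the things that look like the cover_plate, the middle-sized one is meant.

How it is judged:
On the way, in this order (a step that is already met when the one before it is completed fails the run):
1. the cover plate is pressed level and flush into the box's top (angle between cover_plate's own z axis and vertical below 0.03 rad and z of cover_plate in the frame of uv_box between 0.052 and 0.056 m), for 0.2 s.
2. the key is fully home in the key switch, not yet turned, with the cover still seated (all of step 1 and z of key in the frame of keyway below 0.0025 m and horizontal distance between key and keyway below 0.004 m and angle between key's own z axis and vertical below 0.12 rad and value of joint key_switch below 0.5 rad), for 0.1 s.
At the end, for the whole second after the job is handed in: Switch held turned at least 1.35 of its 1.571 rad; key upright (0.12 rad), home (shoulder within 2.5 mm of the face, 4 mm of the axis) and gripped (over 2 N); cover plate level within 0.03 rad, its underside within 2 mm of its ledge (all of step 1 and value of joint key_switch above 1.35 rad and contact force between the fingers and key above 2 N and z of key in the frame of keyway below 0.0025 m and horizontal distance between key and keyway below 0.004 m and angle between key's own z axis and vertical below 0.12 rad); the arm keeps its last pose, push and grip.
It fails at once if the specimen cup is moved by more than 3 cm or tipped over (distance of cup_a from where it was at the start of the episode above 0.03 m or angle between cup_a's own z axis and vertical above 0.5 rad).
It fails at once if the reagent vial is moved by more than 3 cm or tipped over (distance of reagent_vial from where it was at the start of the episode above 0.03 m or angle between reagent_vial's own z axis and vertical above 0.5 rad).
It fails at once if the timer is moved by more than 3 cm or tipped over (distance of lab_timer from where it was at the start of the episode above 0.03 m or angle between lab_timer's own z axis and vertical above 0.5 rad).
It also fails if it takes over 64 s, if anything falls off the work surface, if the arm or the gripper's body presses on something with over 40 N, if the wrist force passes 120 N, or if a joint passes its speed limit or range.

## Working session

There is one attempt and no reset: what is moved stays moved. The work goes in short steps, Python scripts to look and compute and a tool call to move; the robot and the scene stay as the last step left them, time stands still between calls to the robot, and variables do not carry over. Pictures are saved under pics/ and viewed, and the job is handed in when it is done.

Besides the shell and the picture viewer there is one more tool, called after ">>>" by a JSON object that holds its "op" and its "data", one argument or row to a line. carry_out: Moves the arm, as the interface text tells. Shift numbers are shares of 0.025 m and turn numbers shares of 0.1 rad, none past 1 either way. Its arguments: {"type":"object","properties":{"series":{"type":"array"},"grip_force":{"type":"number"}},"required":["series"]}

```bash
ls; mkdir -p pics
python3 - <<'E'
from station import ctrl
import cv2
o=ctrl.get_obs(); print(o)
for n in("top","side","wrist"):
    p=ctrl.get_image(n); cv2.imwrite(f"pics/{n}0.png",p["frame"]); print(n,{k:v for k,v in p.items() if k!="frame"})
E
```

```text
pics
{'t': 0.0, 'q': array([ 1.10795055e+00,  5.33615303e-02,  1.61429949e+00, -5.31565411e-06,
        1.47601808e+00, -1.19000976e-01]), 'dq': array([ 0.00055009, -0.00033445,  0.00099296, -0.00099876,  0.00053537,
        0.00037497]), 'effort': array([ 1.32276517e-03, -3.93674719e+01, -3.70180893e+01,  3.58152317e-05,
        6.83415463e-03,  2.20759091e-06]), 'tool_pos': array([0.21041132, 0.58784707, 0.23005686]), 'tool_rot': array([-0.5373508 , -3.09469232,  0.00314145]), 'contact_force': array([-0.61285119, -0.73445482, -1.00289348]), 'wrist_torque': array([ 0.0435858 , -0.00198637, -0.05423826]), 'opening': 0.08529080015539339}
top {'fx': 505.69552703831357, 'fy': 505.69552703831357, 'cx': 313.1480289505718, 'cy': 236.53000937195137, 'k1': -0.10048313127521771, 'R': array([[-0.02859387, -0.99957659, -0.00538822],
       [-0.99262458,  0.02902947, -0.11770192],
       [ 0.1178085 ,  0.00198292, -0.99303435]]), 't': array([0.07604157, 0.55066989, 1.15319403]), 'shot': 1}
side {'fx': 553.4435598148459, 'fy': 553.4435598148459, 'cx': 316.81377896852786, 'cy': 238.38937528980887, 'k1': 0.05604066954180969, 'R': array([[-0.99948735,  0.03199151,  0.00126069],
       [ 0.01383902,  0.46719972, -0.8840435 ],
       [-0.02887088, -0.88357284, -0.46740294]]), 't': array([0.5537375 , 0.03997998, 1.40556391]), 'shot': 2}
wrist {'fx': 339.1328134180239, 'fy': 339.1328134180239, 'cx': 319.244138933872, 'cy': 239.68378571106874, 'k1': -0.028337861880619413, 'hand_eye': array([[ 7.74514035e-04, -9.58662869e-01, -2.84543326e-01,
         7.25365156e-02],
       [ 9.99999305e-01,  9.95278334e-04, -6.31267261e-04,
        -1.20584501e-04],
       [ 8.88372291e-04, -2.84542639e-01,  9.58662974e-01,
        -1.41370035e-01],
       [ 0.00000000e+00,  0.00000000e+00,  0.00000000e+00,
         1.00000000e+00]]), 'shot': 3}
```

View pics/top0.png

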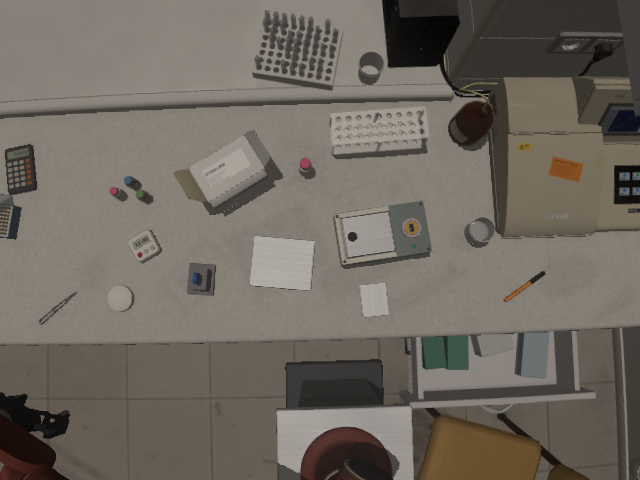

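View pics/side0.png

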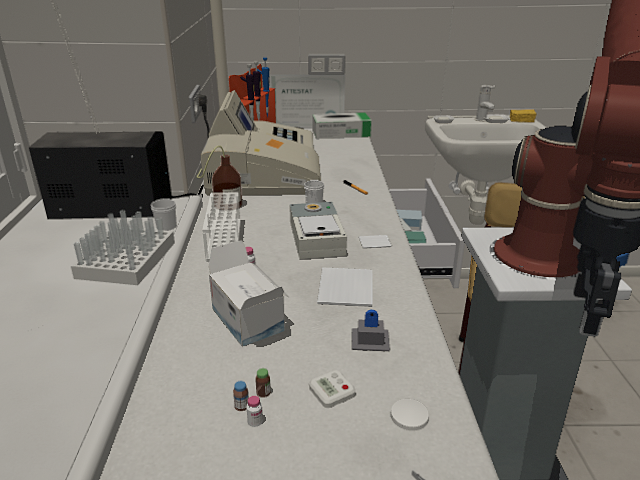

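View pics/wrist0.png

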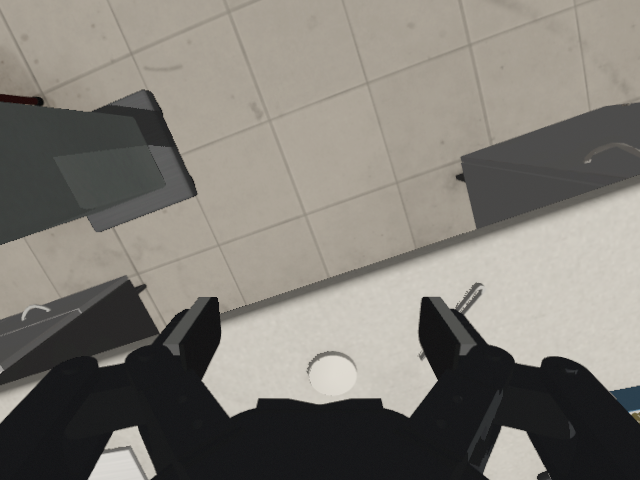

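The top view shows three plate look-alikes: the big sheet at (282,263), the small sheet at (374,300), and the plate in the white box at (367,233). I pick the middle-sized one in the box, which has its dot at (352,237). The key stands at (201,279) and the switch is at (411,228).

```bash
cat > h.py <<'E'
from station import ctrl
import cv2, numpy as np
from scipy.spatial.transform import Rotation as Rn
def K(p): return np.array([[p["fx"],0,p["cx"]],[0,p["fy"],p["cy"]],[0,0,1.]])
def ext(p,o=None):
    if "R" in p: return np.array(p["R"]),np.array(p["t"])
    T=np.eye(4);T[:3,:3]=Rn.from_rotvec(o["tool_rot"]).as_matrix();T[:3,3]=o["tool_pos"]
    M=np.linalg.inv(T@np.array(p["hand_eye"]));return M[:3,:3],M[:3,3]
def proj(p,X,o=None):
    R,t=ext(p,o);c=np.atleast_2d(X)@R.T+t;s=c[:,:2]/c[:,2:]
    r2=(s**2).sum(1,keepdims=True);s=s*(1+p["k1"]*r2)
    return s*[p["fx"],p["fy"]]+[p["cx"],p["cy"]]
def ray(p,uv,o=None):
    R,t=ext(p,o);d=cv2.undistortPoints(np.array([[uv]],float),K(p),np.array([p["k1"],0,0,0,0.]))[0,0]
    return -R.T@t, R.T@np.array([d[0],d[1],1])
def onz(p,uv,z,o=None):
    c,d=ray(p,uv,o);return c+d*(z-c[2])/d[2]
def tri(rays):
    A=np.zeros((3,3));b=np.zeros(3)
    for c,d in rays:
        d=d/np.linalg.norm(d);P=np.eye(3)-np.outer(d,d);A+=P;b+=P@c
    X=np.linalg.solve(A,b);return X,[np.linalg.norm(np.cross(X-c,d/np.linalg.norm(d))) for c,d in rays]
E
python3 - <<'E'
from h import *
ps={n:ctrl.get_image(n) for n in("top","side")}
for name in["press_spot","keyway","key","key_tip","key_stand","uv_box","cover_plate","cup_a","reagent_vial","lab_timer"]:
    r={}
    for n,p in ps.items():
        r[n]=[(np.round(m["position"]*np.array([640,480]),1).tolist(),round(float(m["p"]),2)) for m in ctrl.mark_of(p,name)][:4]
    print(name,r)
    if r["top"] and r["side"]:
        X,e=tri([ray(ps[n],r[n][0][0]) for n in ps]);print("   ",X.round(4),np.round(e,4))
a=cv2.resize(ps["top"]["frame"][185:285,320:445],None,fx=6,fy=6,interpolation=cv2.INTER_CUBIC);cv2.imwrite("pics/boxc.png",a)
a=cv2.resize(ps["side"]["frame"][190:360,270:400],None,fx=4,fy=3.5,interpolation=cv2.INTER_CUBIC);cv2.imwrite("pics/boxs.png",a)
E
```

```text
press_spot {'top': [([351.5, 234.2], 0.84), ([375.3, 307.7], 0.78), ([261.0, 261.6], 0.64)], 'side': [([319.2, 227.1], 0.95), ([344.6, 300.1], 0.9), ([381.3, 240.7], 0.83)]}
    [ 0.549  -0.0269  0.0717] [0.0018 0.0018]
keyway {'top': [([408.7, 227.3], 0.77)], 'side': [([315.4, 205.6], 0.88)]}
    [ 0.5578 -0.1576  0.0718] [0.005 0.005]
key {'top': [([198.8, 278.5], 0.55)], 'side': [([371.2, 328.3], 0.62)]}
    [0.46   0.3315 0.0286] [0.0019 0.0019]
key_tip {'top': [], 'side': [([370.1, 341.0], 0.69), ([373.4, 335.1], 0.52), ([371.6, 325.7], 0.49)]}
key_stand {'top': [([407.1, 229.5], 0.49)], 'side': [([370.7, 340.4], 0.57)]}
    [ 0.4963 -0.1984 -0.3726] [0.1224 0.1224]
uv_box {'top': [([380.2, 235.5], 0.69)], 'side': [([314.5, 243.0], 0.91)]}
    [ 0.5565 -0.1037 -0.015 ] [0.0004 0.0004]
cover_plate {'top': [([367.7, 235.2], 0.96), ([376.3, 301.5], 0.64)], 'side': [([317.1, 225.5], 0.82), ([375.5, 240.8], 0.82), ([346.3, 285.7], 0.61)]}
    [ 0.5503 -0.0656  0.0565] [0.001 0.001]
cup_a {'top': [([472.6, 229.3], 0.78)], 'side': [([315.6, 201.1], 0.85)]}
    [ 0.5544 -0.3238  0.0114] [0.0071 0.0071]
reagent_vial {'top': [([304.7, 169.2], 0.79)], 'side': [([248.1, 274.6], 0.43)]}
    [ 7.217e-01  7.620e-02 -2.000e-04] [0.0018 0.0018]
lab_timer {'top': [([145.6, 245.0], 0.57)], 'side': [([333.1, 392.3], 0.62), ([319.2, 227.2], 0.32)]}
    [ 0.5442  0.4703 -0.0027] [0.0038 0.0038]
```

View pics/boxc.png

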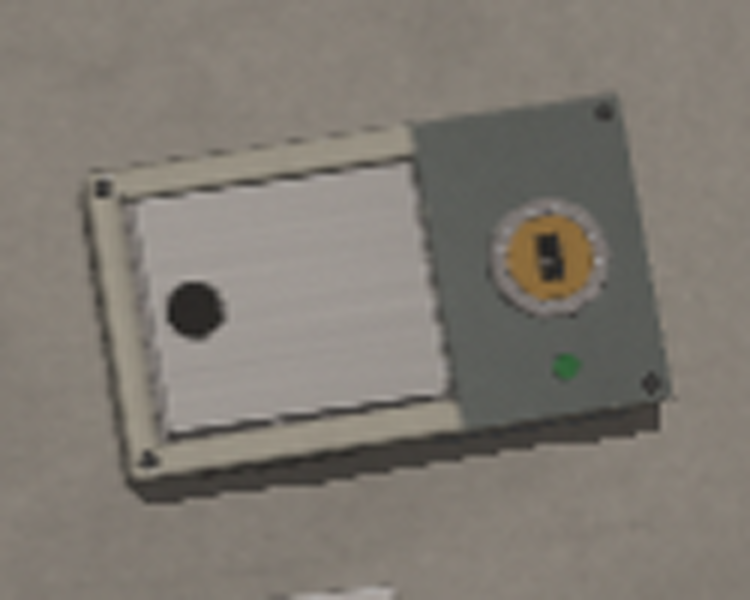

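View pics/boxs.png

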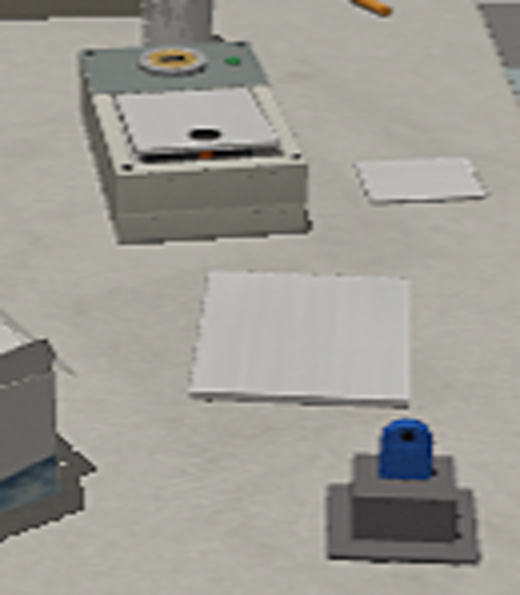

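Run:
```python
from h import *
p=ctrl.get_image("top");s=ctrl.get_image("side")
f=lambda u,v:(u/6-0.4+320,v/6-0.4+185)
C=[onz(p,f(*c),0.06) for c in[(102,188),(148,460),(604,112),(651,383)]]
for c in C:print(c.round(4))
m=np.mean(C,0);print("box",m.round(4))
ey=(C[0]+C[1]-C[2]-C[3]);ex=(C[0]-C[1]+C[2]-C[3]);print("yaw",np.arctan2(-ey[0],ey[1]),np.arctan2(ex[1],ex[0]),np.linalg.norm(ey)/2,np.linalg.norm(ex)/2)
print("kw",onz(p,f(550,257),0.066).round(4),"dot",onz(p,f(195,310),0.0725).round(4))
g=lambda u,v:(u/4-0.4+270,v/3.5-0.4+190)
print("side kw",onz(s,g(173,59),0.066).round(4),"dot",onz(s,g(205,134),0.0725).round(4))
print(" screws side",[onz(s,g(*c),0.06).round(4) for c in[(90,53),(245,45),(126,167),(295,156)]])
# key head mask
for q,n in((p,"top"),(s,"side")):
    for nm in("key","key_stand"):
        for r in ctrl.trace(q,nm)[:2]:
            ys,xs=np.nonzero(r["mask"]);print(n,nm,r["p"],xs.min(),xs.max(),ys.min(),ys.max(),xs.mean(),ys.mean())
a=cv2.resize(p["frame"][255:305,175:230],None,fx=12,fy=12,interpolation=cv2.INTER_CUBIC);cv2.imwrite("pics/keyc.png",a)
a=cv2.resize(s["frame"][300:360,340:400],None,fx=10,fy=10,interpolation=cv2.INTER_CUBIC);cv2.imwrite("pics/keys.png",a)
```

```text
[0.5956 0.0047 0.06  ]
[ 0.4906 -0.0092  0.06  ]
[ 0.6198 -0.1904  0.06  ]
[ 0.5142 -0.2027  0.06  ]
box [ 0.555  -0.0994  0.06  ]
yaw 0.12240425149375907 0.12425122254694035 0.1957615310066773 0.10606340573064414
kw [ 0.5631 -0.1652  0.066 ] dot [ 0.5459 -0.0283  0.0725]
side kw [ 0.5597 -0.1628  0.066 ] dot [ 0.5434 -0.0203  0.0725]
 screws side [array([ 0.6162, -0.1889,  0.06  ]), array([ 0.5086, -0.2011,  0.06  ]), array([0.5928, 0.0048, 0.06  ]), array([ 0.488 , -0.0089,  0.06  ])]
top key 0.38 192 199 272 284 195.63855421686748 278.10843373493975
top key_stand 0.74 187 215 262 295 201.472334682861 278.7152496626181
side key 0.71 364 376 310 325 370.340782122905 318.0949720670391
side key_stand 0.91 351 389 320 350 369.705329153605 337.36990595611286
```

View pics/keyc.png

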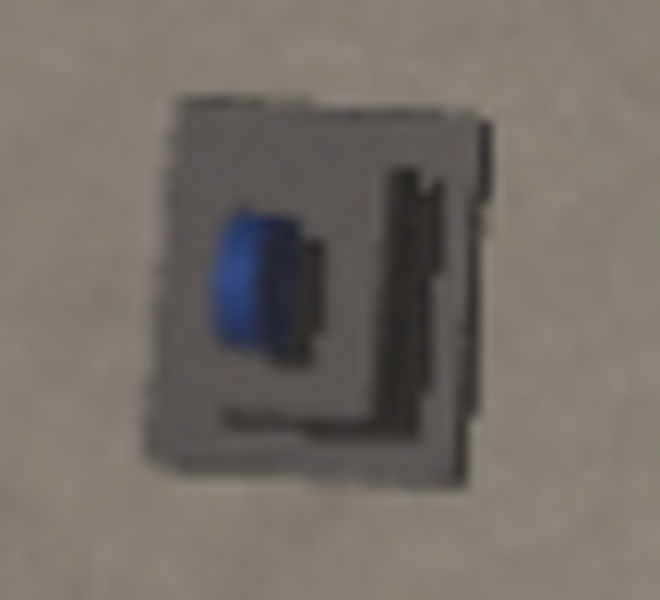

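View pics/keys.png

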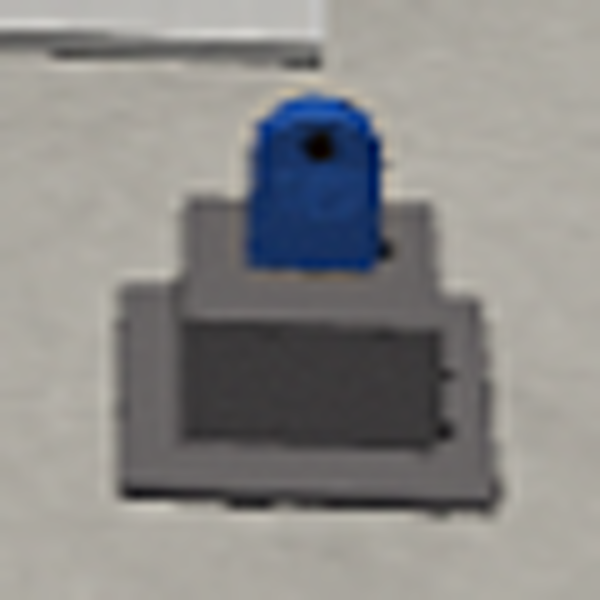

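Both cameras agree on the plate in the box: the dot is near (0.545,-0.026) and the keyway near (0.561,-0.164), with box yaw about +0.123. Next I move over the dot with the fingers closing.

>>> {"op": "carry_out", "data": {
  "series": [
    [0.53,-0.98,0,0,0,0.19,0],
    [0.53,-0.98,0,0,0,0.19,0],
    [0.53,-0.98,0,0,0,0.19,0],
    [0.53,-0.98,0,0,0,0.19,0],
    [0.53,-0.98,0,0,0,0.19,0],
    [0.53,-0.98,0,0,0,0.19,0],
    [0.53,-0.98,0,0,0,0.19,0],
    [0.53,-0.98,0,0,0,0.19,0],
    [0.53,-0.98,0,0,0,0.19,0],
    [0.53,-0.98,0,0,0,0.19,0],
    [0.53,-0.98,0,0,0,0.19,0],
    [0.53,-0.98,0,0,0,0.19,0]
  ]
}}

```text
t: 2.75
tool_pos: [0.3701, 0.2934, 0.2315]
tool_rot: [0.18, 3.136, 0.001]
contact_force: [-0.3, 0.6, 0.0]
opening: -0.0003
```

>>> {"op": "carry_out", "data": {
  "series": [
    [0.53,-0.98,0,0,0,0.19,0],
    [0.53,-0.98,0,0,0,0.19,0],
    [0.53,-0.98,0,0,0,0.19,0],
    [0.53,-0.98,0,0,0,0.19,0],
    [0.53,-0.98,0,0,0,0.19,0],
    [0.53,-0.98,0,0,0,0.19,0],
    [0.53,-0.98,0,0,0,0.19,0],
    [0.53,-0.98,0,0,0,0.19,0],
    [0.53,-0.98,0,0,0,0.19,0],
    [0.53,-0.98,0,0,0,0.19,0],
    [0.53,-0.98,0,0,0,0.19,0],
    [0.53,-0.98,0,0,0,0.19,0]
  ]
}}

```text
t: 3.95
tool_pos: [0.5291, -0.0007, 0.2315]
tool_rot: [-0.177, 3.136, -0.0]
contact_force: [0.7, 0.5, 0.5]
opening: 0.0
```

>>> {"op": "carry_out", "data": {
  "series": [
    [0.53,-0.98,0,0,0,0.19,0],
    [0,0,0,0,0,0,0],
    [0,0,0,0,0,0,0]
  ]
}}

```text
t: 4.25
tool_pos: [0.5418, -0.0242, 0.2312]
tool_rot: [0.204, -3.134, -0.001]
contact_force: [-0.0, -0.2, 0.4]
opening: 0.0003
```

```bash
cat >> h.py <<'E'
def cap(tag,names=()):
    o=ctrl.get_obs();p=ctrl.get_image("wrist");cv2.imwrite(f"pics/{tag}.png",p["frame"])
    for n,z in names:
        for m in ctrl.mark_of(p,n)[:3]:
            uv=np.array(m["position"])*[640,480];print(n,round(float(m["p"]),2),uv.round(1),onz(p,uv,z,o).round(4))
    return o,p
E
python3 - <<'E'
from h import *
o,p=cap("w1",[("press_spot",0.0725),("keyway",0.066),("cover_plate",0.06)])
print(o["tool_pos"],o["tool_rot"],o["contact_force"],o["opening"])
E
```

```text
press_spot 0.92 [313.3 224.9] [ 0.5447 -0.0295  0.0725]
press_spot 0.79 [512.2 193.4] [0.4926 0.1434 0.0725]
press_spot 0.69 [284.5  35.7] [ 0.3948 -0.0714  0.0725]
cover_plate 0.97 [469.5 185.3] [0.4916 0.1089 0.06  ]
cover_plate 0.94 [275.4 222.5] [ 0.5502 -0.0652  0.06  ]
cover_plate 0.85 [280.5  61.5] [ 0.4115 -0.0743  0.06  ]
[ 0.54180249 -0.02424611  0.23116422] [ 2.03990579e-01 -3.13442621e+00 -8.80529820e-04] [-0.03870003 -0.24858147  0.41509679] 0.0002750839337036617
```

View pics/w1.png

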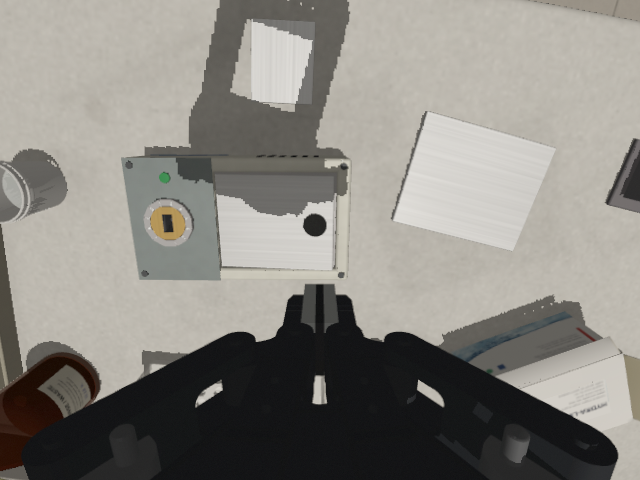

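The close view confirms the choice: the dot is at (315,225) on the box's plate and the keyway is at (168,222). Next I press on the dot.

>>> {"op": "carry_out", "data": {
  "series": [
    [0.1,-0.13,-1,0,0,0,0],
    [0,0,-1,0,0,0,0],
    [0,0,-1,0,0,0,0],
    [0,0,-1,0,0,0,0],
    [0,0,-1,0,0,0,0],
    [0,0,-0.8,0,0,0,0],
    [0,0,0,0,0,0,0]
  ]
}}

```text
t: 5.15
tool_pos: [0.5416, -0.0261, 0.0829]
tool_rot: [0.207, -3.128, -0.003]
contact_force: [-0.3, 0.3, -1.1]
opening: 0.0004
```

>>> {"op": "carry_out", "data": {
  "series": [
    [0,0,-0.2,0,0,0,0],
    [0,0,-0.2,0,0,0,0],
    [0,0,-0.2,0,0,0,0],
    [0,0,-0.2,0,0,0,0],
    [0,0,0,0,0,0,0]
  ]
}}

```text
t: 5.65
tool_pos: [0.5451, -0.0273, 0.0668]
tool_rot: [-0.206, 3.133, 0.0]
contact_force: [0.1, 0.9, 0.5]
opening: 0.0
```

>>> {"op": "carry_out", "data": {
  "series": [
    [0,0,-0.1,0,0,0,0],
    [0,0,-0.1,0,0,0,0],
    [0,0,0,0,0,0,0]
  ]
}}

```text
t: 5.95
tool_pos: [0.5451, -0.0271, 0.062]
tool_rot: [-0.206, 3.133, 0.001]
contact_force: [0.1, 2.0, 4.4]
opening: -0.0003
```

>>> {"op": "carry_out", "data": {
  "series": [
    [0,0,-0.1,0,0,0,0],
    [0,0,0,0,0,0,0]
  ]
}}

```text
t: 6.15
tool_pos: [0.5454, -0.0273, 0.06]
tool_rot: [-0.206, 3.133, -0.0]
contact_force: [-0.5, 2.8, 6.1]
opening: 0.0002
```

>>> {"op": "carry_out", "data": {
  "series": [
    [0,0,-0.05,0,0,0,0],
    [0,0,0,0,0,0,0]
  ]
}}

```text
t: 6.35
tool_pos: [0.5455, -0.0273, 0.06]
tool_rot: [-0.206, 3.133, -0.0]
contact_force: [-3.7, 2.7, 13.1]
opening: -0.0003
```

>>> {"op": "carry_out", "data": {
  "series": [
    [0,0,-0.08,0,0,0,0],
    [0,0,0,0,0,0,0],
    [0,0,0,0,0,0,0]
  ]
}}

```text
t: 6.65
tool_pos: [0.5456, -0.0274, 0.0599]
tool_rot: [-0.206, 3.134, -0.0]
contact_force: [-9.7, 2.7, 23.8]
opening: -0.0001
```

>>> {"op": "carry_out", "data": {
  "series": [
    [0,0,0.4,0,0,0,0],
    [-0.2,-0.5,1,0,0,0,0],
    [-0.2,-0.5,1,0,0,0,0],
    [0,-0.5,1,0,0,0,0],
    [0,0,0,0,0,0,0],
    [0,0,0,0,0,0,0]
  ]
}}

```text
t: 7.25
tool_pos: [0.5343, -0.065, 0.1404]
tool_rot: [-0.205, 3.135, -0.0]
contact_force: [0.3, 0.5, -0.3]
opening: -0.0002
```

Run:
```python
from h import *
o,p=cap("w2",[("press_spot",0.06),("keyway",0.066)])
print(o["tool_pos"],o["tool_rot"],o["contact_force"],o["opening"])
s=ctrl.get_image("side")
a=cv2.resize(s["frame"][190:270,270:370],None,fx=7,fy=7,interpolation=cv2.INTER_CUBIC);cv2.imwrite("pics/boxs2.png",a)
```

```text
press_spot 0.94 [326.   16.4] [ 0.3939 -0.0798  0.06  ]
press_spot 0.56 [367.9 271.2] [ 0.5459 -0.0293  0.06  ]
press_spot 0.55 [608.5 226.3] [0.4919 0.1299 0.06  ]
keyway 0.65 [170.8 273.8] [ 0.5635 -0.1644  0.066 ]
[ 0.53431561 -0.06503715  0.14037544] [-2.04933193e-01  3.13468106e+00 -3.36940103e-04] [ 0.3199111   0.49846511 -0.31969553] -0.00015173193934961895
```

View pics/w2.png

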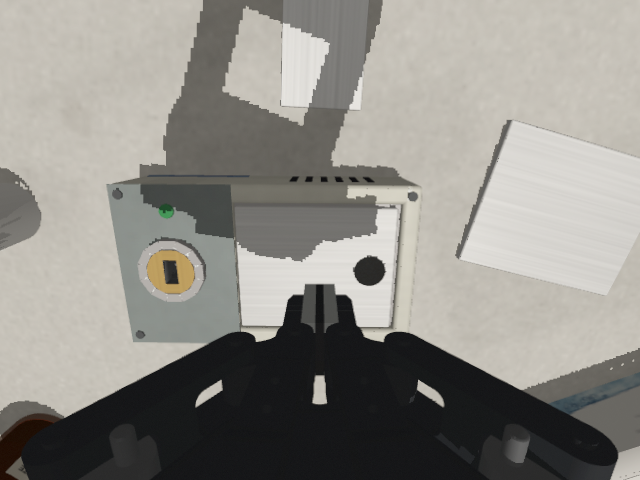

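View pics/boxs2.png

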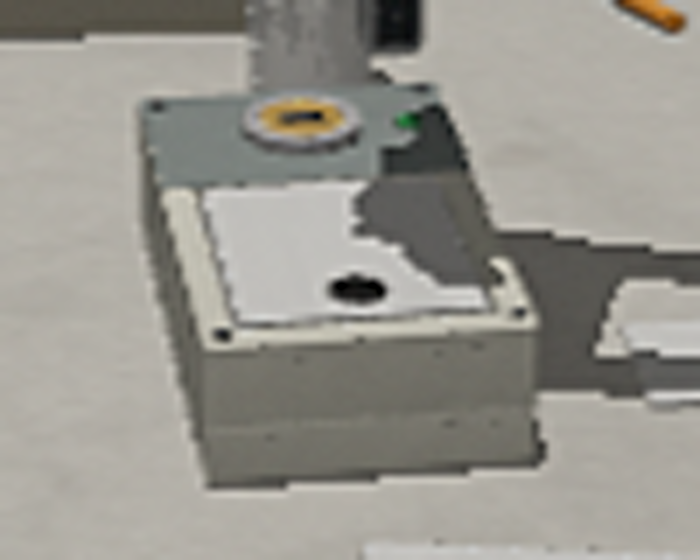

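The side view shows the plate flush; wrist dot (370,271), keyway (171,271), screws (118,194), (412,196) and (140,334).

Run:
```python
from h import *
o=ctrl.get_obs();w=ctrl.get_image("wrist");s=ctrl.get_image("side");p=ctrl.get_image("top")
print("kw",onz(w,(171,271),.066,o).round(4),"dot",onz(w,(370,271),.06,o).round(4))
C=[onz(w,c,.06,o) for c in((118,194),(412,196),(140,334))];print(np.round(C,4),"centre",((C[1]+C[2])/2).round(4))
g=lambda u,v:(u/10-.45+340,v/10-.45+300)
C=np.array([onz(s,g(*c),.036) for c in((185,200),(436,202),(442,322),(182,322))]);print("block side",C.round(4),C.mean(0).round(4))
f=lambda u,v:(u/12-.45+175,v/12-.45+255)
print("key shoulder side",onz(s,g(313,268),.036).round(4))
print("head top",onz(p,f(240,280),.070).round(4))
C=np.array([onz(p,f(*c),.006) for c in((178,98),(490,115),(463,485),(150,465))]);print("base top",C.round(4),C.mean(0).round(4))
d=C[0]+C[1]-C[2]-C[3];print("yaw",np.arctan2(d[1],d[0]))
d=C[0]+C[3]-C[2]-C[1];print("yaw",np.arctan2(-d[0],d[1]))
```

```text
kw [ 0.5593 -0.1625  0.066 ] dot [ 0.5436 -0.0273  0.06  ]
[[ 0.5122 -0.2006  0.06  ]
 [ 0.4883 -0.0091  0.06  ]
 [ 0.6159 -0.1879  0.06  ]] centre [ 0.5521 -0.0985  0.06  ]
block side [[0.4823 0.3126 0.036 ]
 [0.4327 0.3146 0.036 ]
 [0.4369 0.353  0.036 ]
 [0.4867 0.3516 0.036 ]] [0.4597 0.3329 0.036 ]
key shoulder side [0.4596 0.3353 0.036 ]
head top [0.4617 0.3314 0.07  ]
base top [[0.5012 0.3591 0.006 ]
 [0.4961 0.2961 0.006 ]
 [0.4227 0.3022 0.006 ]
 [0.4282 0.365  0.006 ]] [0.462  0.3306 0.006 ]
yaw -0.08173177297119275
yaw -0.0833123880903501
```

>>> {"op": "carry_out", "data": {
  "series": [
    [-0.18,0.99,0.8,0,0,-0.13,0],
    [-0.18,0.99,0.8,0,0,-0.13,0],
    [-0.18,0.99,0.8,0,0,-0.13,0],
    [-0.18,0.99,0,0,0,-0.13,0],
    [-0.18,0.99,0,0,0,-0.13,0],
    [-0.18,0.99,0,0,0,-0.13,0],
    [-0.18,0.99,0,0,0,-0.13,0],
    [-0.18,0.99,0,0,0,-0.13,0],
    [-0.18,0.99,0,0,0,-0.13,0.8],
    [-0.18,0.99,0,0,0,-0.13,0.8],
    [-0.18,0.99,0,0,0,-0.13,0.8],
    [-0.18,0.99,0,0,0,-0.13,0.8]
  ]
}}

```text
t: 8.8
tool_pos: [0.4799, 0.2333, 0.2001]
tool_rot: [-0.039, -3.141, 0.0]
contact_force: [0.6, -0.6, -0.7]
opening: 0.0581
```

>>> {"op": "carry_out", "data": {
  "series": [
    [-0.18,0.99,0,0,0,-0.13,0.6],
    [-0.18,0.99,0,0,0,-0.13,0.6],
    [-0.18,0.99,0,0,0,-0.13,0.6],
    [-0.18,0.99,0,0,0,-0.13,0.6],
    [0,0,0,0,0,0,0.6],
    [0,0,0,0,0,0,0.6],
    [0,0,0,0,0,0,0.6]
  ]
}}

```text
t: 9.5
tool_pos: [0.4624, 0.3305, 0.2003]
tool_rot: [-0.121, -3.139, 0.001]
contact_force: [0.7, 0.3, 0.1]
opening: 0.0513
```

Run:
```python
from h import *
o,p=cap("w3",[("key",0.036),("key_stand",0.0)])
print(o["tool_pos"],o["tool_rot"],o["contact_force"],o["opening"])
x=ctrl.get_image("top");y=ctrl.get_image("side")
cv2.imwrite("pics/top3.png",cv2.resize(x["frame"][180:320,130:300],None,fx=4,fy=4,interpolation=cv2.INTER_CUBIC))
```

```text
key 0.77 [322.6 221.8] [0.4634 0.3332 0.036 ]
key_stand 0.87 [319.2 210.4] [0.4598 0.3302 0.    ]
[0.46244232 0.33054507 0.20025325] [-1.21137533e-01 -3.13894191e+00  9.64034728e-04] [0.6932997  0.30187219 0.06791591] 0.05125874101068984
```

View pics/w3.png

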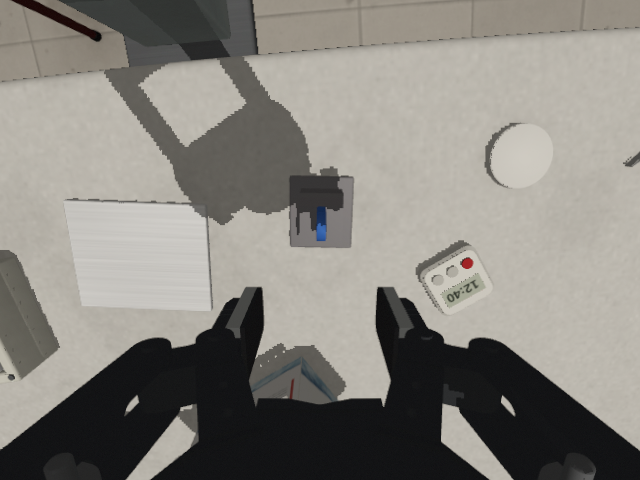

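>>> {"op": "carry_out", "data": {
  "series": [
    [-0.04,0.04,-1,0,0,0,0.6],
    [0,0,-1,0,0,0,0.6],
    [0,0,-1,0,0,0,0.6],
    [0,0,-1,0,0,0,0.6],
    [0,0,-1,0,0,0,0.6],
    [0,0,0,0,0,0,0.6]
  ]
}}

```text
t: 10.35
tool_pos: [0.4587, 0.3303, 0.0714]
tool_rot: [-0.121, -3.132, 0.006]
contact_force: [-0.2, -0.3, -0.9]
opening: 0.0514
```

Run:
```python
from h import *
o,p=cap("w4",[("key",0.036)])
print(o["tool_pos"],o["tool_rot"],o["contact_force"],o["opening"])
```

```text
key 0.76 [325.  278.5] [0.4613 0.333  0.036 ]
[0.45871301 0.33030184 0.07138232] [-0.12119574 -3.13229659  0.00646545] [-0.24207569 -0.30548    -0.92902113] 0.051386580693394295
```

View pics/w4.png

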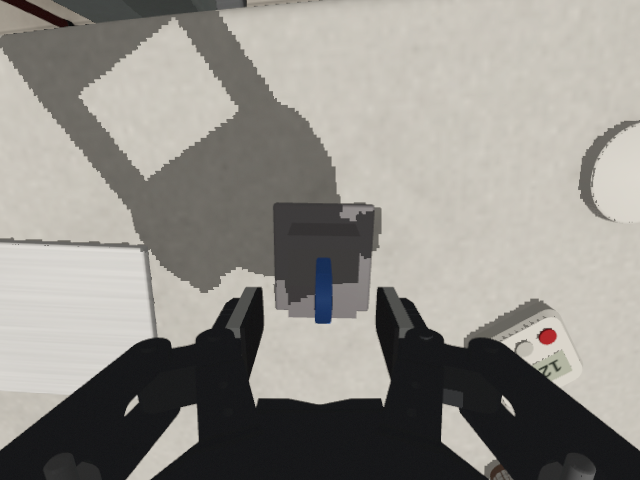

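>>> {"op": "carry_out", "data": {
  "series": [
    [0,0.06,-0.7,0,0,0,0.6],
    [0,0,-0.66,0,0,0,0.6],
    [0,0,0,0,0,0,0.6],
    [0,0,0,0,0,0,0.6]
  ]
}}

```text
t: 10.85
tool_pos: [0.4615, 0.3336, 0.0418]
tool_rot: [-0.121, -3.139, 0.0]
contact_force: [-0.3, 0.8, 0.3]
opening: 0.0508
```

>>> {"op": "carry_out", "data": {
  "series": [
    [0,0,0,0,0,0,0],
    [0,0,0,0,0,0,0],
    [0,0,0,0,0,0,0],
    [0,0,0,0,0,0,0],
    [0,0,0,0,0,0,0],
    [0,0,0,0,0,0,0]
  ],
  "grip_force": 40
}}

```text
t: 11.45
tool_pos: [0.4618, 0.3335, 0.0423]
tool_rot: [0.12, 3.139, -0.001]
contact_force: [-1.4, -3.3, 5.6]
opening: 0.0071
```

>>> {"op": "carry_out", "data": {
  "series": [
    [0,-0.02,0,0,0,0,0],
    [0,0,0.3,0,0,0,0],
    [0,0,0.5,0,0,0,0],
    [0,0,1,0,0,0,0],
    [0,0,1,0,0,0,0],
    [0,0,1,0,0,0,0],
    [0,0,1,0,0,0,0],
    [0,0,0,0,0,0,0],
    [0,0,0,0,0,0,0]
  ],
  "grip_force": 80
}}

```text
t: 12.35
tool_pos: [0.4616, 0.3334, 0.1623]
tool_rot: [0.12, 3.138, 0.002]
contact_force: [-0.3, -0.5, -1.4]
opening: 0.0069
```

Run:
```python
from h import *
o,p=cap("w5",[("key",0.1),("key_tip",.1)])
print(o["tool_pos"],o["tool_rot"],o["contact_force"],o["opening"])
s=ctrl.get_image("side");u=proj(s,o["tool_pos"])[0].astype(int);print(u)
cv2.imwrite("pics/s5.png",cv2.resize(s["frame"][u[1]-70:u[1]+60,u[0]-60:u[0]+60],None,fx=4.5,fy=4.5,interpolation=cv2.INTER_CUBIC))
```

```text
key 0.8 [317.7 295.2] [0.4876 0.3303 0.1   ]
key_tip 0.9 [317.3 275.2] [0.4734 0.3312 0.1   ]
[0.46162176 0.33344257 0.16231808] [1.20457242e-01 3.13794372e+00 1.68225227e-03] [-0.25578413 -0.48757718 -1.40239167] 0.006932663068370102
[372 270]
```

View pics/w5.png

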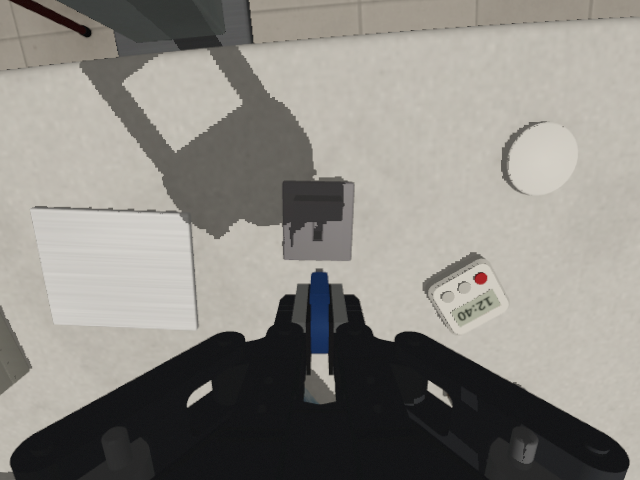

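View pics/s5.png

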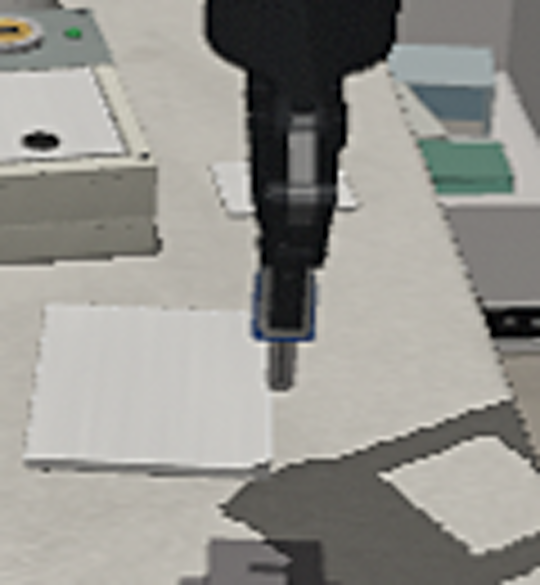

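Both views show the key held upright, shoulder about 6 mm past the fingertips. Next I carry it over the switch.

>>> {"op": "carry_out", "data": {
  "series": [
    [0.19,-0.99,0,0,0,0.1,0],
    [0.19,-0.99,0,0,0,0.1,0],
    [0.19,-0.99,0,0,0,0.1,0],
    [0.19,-0.99,0,0,0,0.1,0],
    [0.19,-0.99,0,0,0,0.1,0],
    [0.19,-0.99,0,0,0,0.1,0],
    [0.19,-0.99,0,0,0,0.1,0],
    [0.19,-0.99,0,0,0,0.1,0],
    [0.19,-0.99,0,0,0,0.1,0],
    [0.19,-0.99,0,0,0,0.1,0],
    [0.19,-0.99,0,0,0,0.1,0],
    [0.19,-0.99,0,0,0,0.1,0]
  ]
}}

```text
t: 13.75
tool_pos: [0.5178, 0.0352, 0.1602]
tool_rot: [0.068, -3.139, -0.0]
contact_force: [-0.1, -0.4, -0.3]
opening: 0.0067
```

>>> {"op": "carry_out", "data": {
  "series": [
    [0.19,-0.99,0,0,0,0.1,0],
    [0.19,-0.99,0,0,0,0.1,0],
    [0.19,-0.99,0,0,0,0.1,0],
    [0.19,-0.99,0,0,0,0.1,0],
    [0.19,-0.99,0,0,0,0.1,0],
    [0.19,-0.99,0,0,0,0.1,0],
    [0.19,-0.99,0,0,0,0.1,0],
    [0.19,-0.99,0,0,0,0.1,0],
    [0,0,-0.6,0,0,0,0],
    [0,0,-0.6,0,0,0,0],
    [0,0,0,0,0,0,0],
    [0,0,0,0,0,0,0]
  ]
}}

```text
t: 14.95
tool_pos: [0.5554, -0.1605, 0.1298]
tool_rot: [0.195, -3.133, -0.002]
contact_force: [0.2, -0.5, 0.2]
opening: 0.0065
```

```bash
cat >> h.py <<'E'
def look(tag):
    o=ctrl.get_obs();print(o["tool_pos"].round(4),o["tool_rot"].round(4),o["contact_force"].round(2),o["opening"],"q6",o["q"][5])
    P={n:ctrl.get_image(n) for n in("wrist","side","top")}
    R={}
    for n,p in P.items():
        for nm in("key_tip","key","keyway"):
            m=ctrl.mark_of(p,nm)[:1]
            if m: R[n,nm]=np.array(m[0]["position"])*[640,480];print(n,nm,round(float(m[0]["p"]),2),R[n,nm].round(1))
    for nm in("key_tip","key","keyway"):
        rs=[ray(P[n],R[n,nm],o) for n in P if (n,nm) in R]
        if len(rs)>1: X,e=tri(rs);print(nm,X.round(4),np.round(e,4))
    w=P["wrist"];cv2.imwrite(f"pics/{tag}w.png",cv2.resize(w["frame"][180:400,200:440],None,fx=2.7,fy=2.7,interpolation=cv2.INTER_CUBIC))
    s=P["side"];u=proj(s,o["tool_pos"])[0].astype(int);print("side crop origin",u-[50,40])
    cv2.imwrite(f"pics/{tag}s.png",cv2.resize(s["frame"][u[1]-40:u[1]+60,u[0]-50:u[0]+50],None,fx=6,fy=6,interpolation=cv2.INTER_CUBIC))
    return o,P
E
python3 - <<'E'
from h import *
look("h1")
E
```

```text
[ 0.5554 -0.1605  0.1298] [ 1.9490e-01 -3.1328e+00 -2.5000e-03] [ 0.23 -0.48  0.24] 0.006538185266780528 q6 -2.105228829443368
wrist key_tip 0.91 [319.2 274.4]
wrist key 0.89 [318.1 294.2]
wrist keyway 0.72 [311.7 265.8]
side key_tip 0.48 [315.1 193.9]
side key 0.59 [371.8 340.1]
side keyway 0.61 [314.1 207.2]
top keyway 0.84 [410.5 228. ]
key_tip [ 0.5529 -0.1612  0.1031] [0.0009 0.0009]
key [ 0.5414 -0.0755 -0.205 ] [0.1676 0.1676]
keyway [ 0.5601 -0.1639  0.0643] [0.0022 0.004  0.002 ]
side crop origin [264 144]
```

View pics/h1w.png

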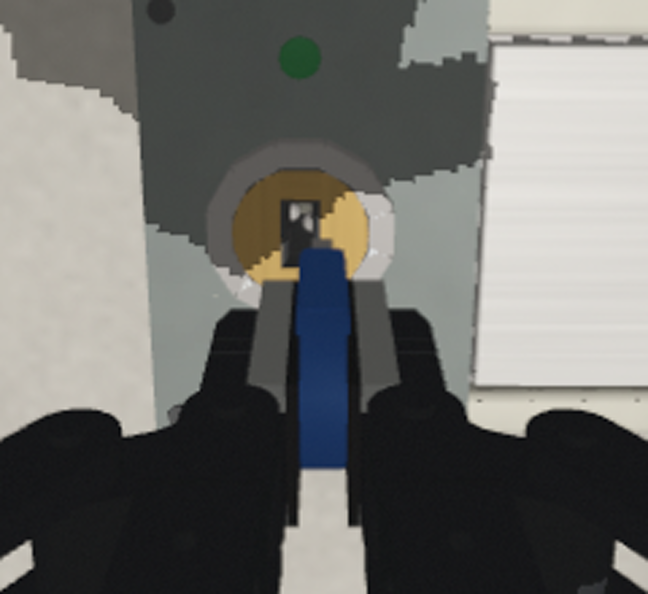

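View pics/h1s.png

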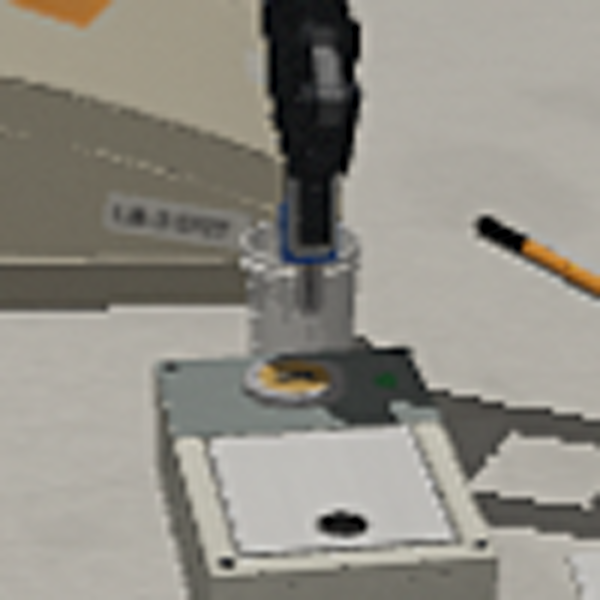

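Run:
```python
from h import *
o=ctrl.get_obs();w=ctrl.get_image("wrist");s=ctrl.get_image("side");p=ctrl.get_image("top")
kw=onz(w,(311.1,266.3),.066,o);print("kw wrist",kw.round(4))
print("kw side",onz(s,(313.2,206.3),.066).round(4),"kw top",onz(p,(410.8,227.8),.066).round(4))
zt=o["tool_pos"][2]-.032
print("tip wrist",onz(w,(319.2,274.4),zt,o).round(4))
# side ray at y = tool y
c,d=ray(s,(315.4,194.4));X=c+d*(o["tool_pos"][1]-c[1])/d[1];print("tip side",X.round(4))
c,d=ray(s,(264+311/6,144+258/6));X=c+d*(o["tool_pos"][1]-c[1])/d[1];print("shoulder side",X.round(4))
R=Rn.from_rotvec(o["tool_rot"]).as_matrix();print("tool",o["tool_pos"].round(4),R.round(4))
```

```text
kw wrist [ 0.564  -0.1664  0.066 ]
kw side [ 0.5587 -0.1638  0.066 ] kw top [ 0.5623 -0.1641  0.066 ]
tip wrist [ 0.5552 -0.1622  0.0997]
tip side [ 0.5528 -0.1619  0.1018]
shoulder side [ 0.5516 -0.1619  0.1232]
tool [ 0.5565 -0.1619  0.1317] [[-9.924e-01 -1.229e-01  2.000e-04]
 [-1.229e-01  9.924e-01 -1.000e-04]
 [-2.000e-04 -1.000e-04 -1.000e+00]]
```

>>> {"op": "carry_out", "data": {
  "series": [
    [0.26,-0.14,-0.5,0,0,0,0],
    [0,0,-0.5,0,0,0,0],
    [0,0,-0.08,0,0,0,0],
    [0,0,0,0,0,0,0],
    [0,0,0,0,0,0,0]
  ]
}}

```text
t: 16.2
tool_pos: [0.5629, -0.1653, 0.1047]
tool_rot: [0.193, -3.136, -0.0]
contact_force: [-1.1, -0.2, 0.2]
opening: 0.0068
```

Run:
```python
from h import *
look("h2")
```

```text
[ 0.5629 -0.1653  0.1047] [ 0.1935 -3.1356 -0.    ] [-1.08 -0.17  0.2 ] 0.006771037879985298 q6 -2.1064938331890835
wrist key_tip 0.58 [318.2 274.2]
wrist key 0.91 [319.4 295.3]
wrist keyway 0.56 [320.5 270.4]
side key 0.55 [314.  195.2]
side keyway 0.76 [314.  206.8]
top keyway 0.7 [409.9 224.6]
key [ 0.5587 -0.165   0.0993] [0.0024 0.0024]
keyway [ 0.5628 -0.1634  0.0653] [0.0015 0.0063 0.007 ]
side crop origin [261 152]
```

View pics/h2w.png

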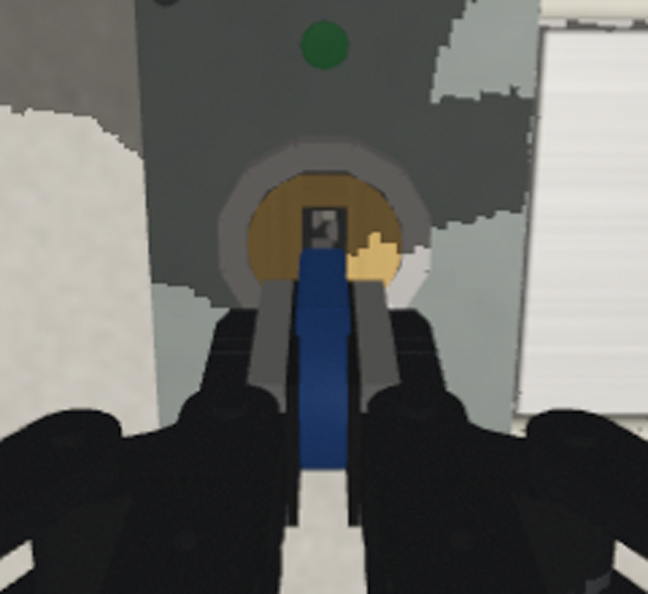

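View pics/h2s.png

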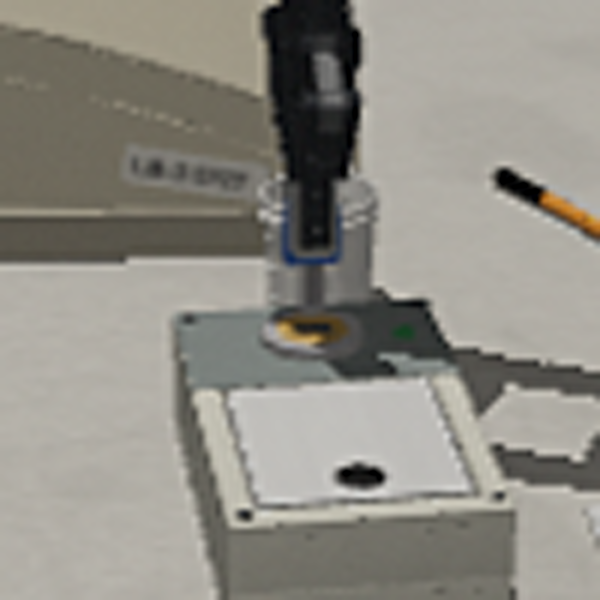

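The slot is centred at (325,228) in the wrist crop and the key at column 323. In the side crop the blade is at 313 and the slot at 312. That is aligned to about half a millimetre, so I push in slowly.

>>> {"op": "carry_out", "data": {
  "series": [
    [0,0.01,-0.12,0,0,0,0],
    [0,0,-0.12,0,0,0,0],
    [0,0,-0.12,0,0,0,0],
    [0,0,0,0,0,0,0]
  ]
}}

```text
t: 17.2
tool_pos: [0.5624, -0.1649, 0.0946]
tool_rot: [0.193, -3.134, -0.001]
contact_force: [-0.4, 0.0, -0.3]
opening: 0.0066
```

>>> {"op": "carry_out", "data": {
  "series": [
    [0,0,-0.12,0,0,0,0],
    [0,0,-0.12,0,0,0,0],
    [0,0,0,0,0,0,0]
  ]
}}

```text
t: 17.5
tool_pos: [0.5627, -0.1652, 0.089]
tool_rot: [0.193, -3.135, 0.0]
contact_force: [-0.0, -0.9, -0.8]
opening: 0.0066
```

>>> {"op": "carry_out", "data": {
  "series": [
    [0,0,-0.1,0,0,0,0],
    [0,0,-0.1,0,0,0,0],
    [0,0,0,0,0,0,0]
  ]
}}

```text
t: 17.8
tool_pos: [0.5632, -0.1655, 0.0847]
tool_rot: [-0.193, 3.135, -0.002]
contact_force: [0.8, -2.5, -1.2]
opening: 0.0068
```

>>> {"op": "carry_out", "data": {
  "series": [
    [0,0,-0.1,0,0,0,0],
    [0,0,-0.1,0,0,0,0],
    [0,0,0,0,0,0,0]
  ]
}}

```text
t: 18.1
tool_pos: [0.5634, -0.165, 0.08]
tool_rot: [-0.193, 3.134, 0.0]
contact_force: [1.3, -0.5, 2.2]
opening: 0.0068
```

>>> {"op": "carry_out", "data": {
  "series": [
    [0,0,-0.08,0,0,0.2,0],
    [0,0,-0.08,0,0,-0.4,0],
    [0,0,0,0,0,0.2,0]
  ]
}}

```text
t: 18.4
tool_pos: [0.563, -0.1648, 0.0752]
tool_rot: [-0.196, 3.135, 0.001]
contact_force: [0.9, -0.6, 1.4]
opening: 0.0065
```

>>> {"op": "carry_out", "data": {
  "series": [
    [0,0,-0.08,0,0,0.2,0],
    [0,0,-0.06,0,0,-0.4,0],
    [0,0,0,0,0,0.2,0],
    [0,0,0,0,0,0,0]
  ]
}}

```text
t: 18.8
tool_pos: [0.5628, -0.1649, 0.0723]
tool_rot: [0.197, -3.135, -0.001]
contact_force: [-1.0, 0.2, 5.3]
opening: 0.0066
```

>>> {"op": "carry_out", "data": {
  "series": [
    [0,0,-0.08,0,0,0.1,0],
    [0,0,0,0,0,-0.1,0],
    [0,0,0,0,0,0,0]
  ]
}}

```text
t: 19.1
tool_pos: [0.563, -0.165, 0.0722]
tool_rot: [0.196, -3.135, -0.001]
contact_force: [-4.1, 2.5, 13.4]
opening: 0.0068
```

Run:
```python
from h import *
look("h3")
```

```text
[ 0.563  -0.165   0.0722] [ 1.9640e-01 -3.1345e+00 -7.0000e-04] [-4.14  2.46 13.44] 0.006843703077112968 q6 -2.1078540879119734
wrist key_tip 0.82 [317.6 275.2]
wrist key 0.77 [319.2 297. ]
wrist keyway 0.68 [319.2 294.9]
side key_tip 0.52 [314.1 206.1]
side key 0.44 [311.6 207.1]
side keyway 0.74 [314.  205.7]
top key 0.73 [412.  228.4]
top keyway 0.77 [410.4 228.9]
key_tip [ 0.5544 -0.1675  0.064 ] [0.0018 0.0018]
key [ 0.5626 -0.166   0.0634] [0.0016 0.0008 0.002 ]
keyway [ 0.5588 -0.1639  0.0683] [0.0023 0.0023 0.0015]
side crop origin [261 164]
```

View pics/h3s.png

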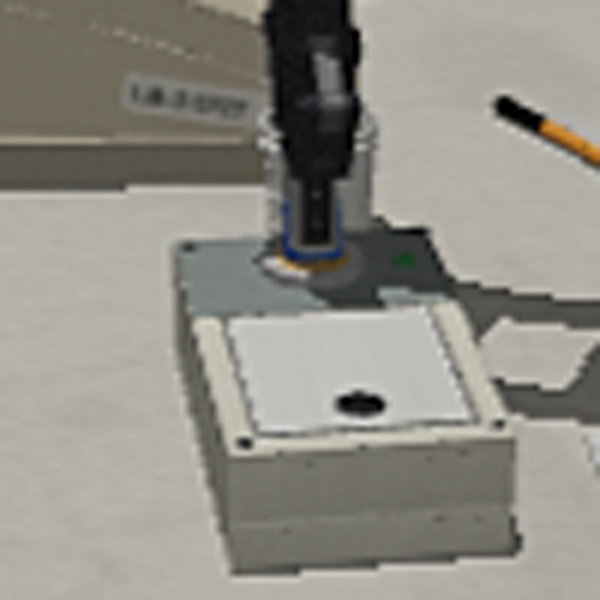

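View pics/h3w.png

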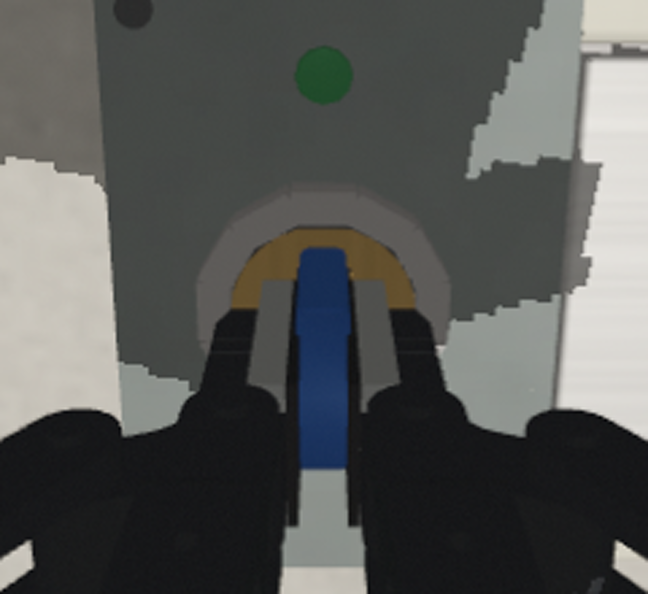

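The key is home: the arm stopped firmly at z=0.0722, where a 6 mm hand offset predicts 0.072, and the shoulder is on the face. Now I turn it clockwise.

>>> {"op": "carry_out", "data": {
  "series": [
    [0,0,0,0,0,-0.8,0],
    [0,0,0,0,0,-0.8,0],
    [0,0,0,0,0,-0.8,0],
    [0,0,0,0,0,-0.8,0],
    [0,0,0,0,0,-0.8,0],
    [0,0,0,0,0,-0.8,0],
    [0,0,0,0,0,0,0]
  ]
}}

```text
t: 20.4
tool_pos: [0.5631, -0.165, 0.0722]
tool_rot: [-0.556, -3.091, -0.0]
contact_force: [-4.8, 2.9, 14.4]
opening: 0.0068
```

Run:
```python
from h import *
o=ctrl.get_obs();print(o["tool_pos"],o["contact_force"],o["wrist_torque"],o["q"][5])
R=Rn.from_rotvec(o["tool_rot"]).as_matrix();print("yaw",np.arctan2(R[1,1],R[0,1])-1.571-.123)
```

```text
[ 0.56306277 -0.16502109  0.07222338] [-4.76436624  2.91152113 14.40972804] [0.40477326 0.88979522 0.05767923] -1.626762481456754
yaw -0.4790779347070473
```

Turning smoothly, with no sideways build-up.

>>> {"op": "carry_out", "data": {
  "series": [
    [0,0,0,0,0,-0.8,0],
    [0,0,0,0,0,-0.8,0],
    [0,0,0,0,0,-0.8,0],
    [0,0,0,0,0,-0.8,0],
    [0,0,0,0,0,-0.8,0],
    [0,0,0,0,0,-0.8,0],
    [0,0,0,0,0,-0.8,0],
    [0,0,0,0,0,-0.8,0],
    [0,0,0,0,0,-0.8,0],
    [0,0,0,0,0,-0.8,0],
    [0,0,0,0,0,-0.8,0],
    [0,0,0,0,0,0,0]
  ]
}}

```text
t: 21.6
tool_pos: [0.5634, -0.1656, 0.0722]
tool_rot: [1.82, 2.56, -0.001]
contact_force: [-4.0, 2.0, 12.5]
opening: 0.007
```

```bash
cat > y.py <<'E'
from h import *
o=ctrl.get_obs();print(o["tool_pos"],o["contact_force"],o["wrist_torque"],o["q"][5],o["opening"])
R=Rn.from_rotvec(o["tool_rot"]).as_matrix();print("yaw",np.arctan2(R[1,1],R[0,1])-1.571-.123)
E
python3 y.py
```

```text
[ 0.56335465 -0.16559136  0.0722477 ] [-3.97844167  1.95727761 12.51284027] [0.10180276 0.69313442 0.05309057] -0.7468364932114501 0.00697670763694474
yaw -1.3590094689665324
```

>>> {"op": "carry_out", "data": {
  "series": [
    [0,0,0,0,0,-0.8,0],
    [0,0,0,0,0,-0.8,0],
    [0,0,0,0,0,-0.8,0],
    [0,0,0,0,0,0,0],
    [0,0,0,0,0,0,0]
  ]
}}

```text
t: 22.1
tool_pos: [0.5632, -0.1657, 0.0722]
tool_rot: [2.111, 2.325, -0.002]
contact_force: [-3.8, 1.0, 12.6]
opening: 0.0067
```

```bash
python3 y.py
```

```text
[ 0.56321854 -0.16566785  0.0722254 ] [-3.76778871  1.00090732 12.5879337 ] [0.03497228 0.81648754 0.04737774] -0.5081146708311102 0.0067193631108400965
yaw -1.5976837337962682
```

>>> {"op": "carry_out", "data": {
  "series": [
    [0,0,0,0,0,-0.6,0],
    [0,0,0,0,0,-0.6,0],
    [0,0,0,0,0,0,0],
    [0,0,0,0,0,0,0]
  ]
}}

```text
t: 22.5
tool_pos: [0.5631, -0.1657, 0.0722]
tool_rot: [2.247, 2.195, -0.002]
contact_force: [-5.2, 0.0, 12.1]
opening: 0.0067
```

```bash
python3 y.py
```

```text
[ 0.56314565 -0.16570324  0.07220242] [-5.24250214e+00  1.13179929e-02  1.21420000e+01] [0.02647289 0.78821357 0.06538095] -0.3881739010050334 0.006714788980073315
yaw -1.717627169307808
```

>>> {"op": "carry_out", "data": {
  "series": [
    [0,0,0,0,0,-0.4,0],
    [0,0,0,0,0,-0.4,0],
    [0,0,0,0,0,0,0],
    [0,0,0,0,0,0,0]
  ]
}}

```text
t: 22.9
tool_pos: [0.5631, -0.1657, 0.0722]
tool_rot: [2.333, 2.103, -0.002]
contact_force: [-5.0, -0.6, 13.7]
opening: 0.0066
```

```bash
python3 y.py
python3 - <<'E'
from h import *
look("h4")
p=ctrl.get_image("top");cv2.imwrite("pics/t4.png",cv2.resize(p["frame"][185:285,340:470],None,fx=6,fy=6,interpolation=cv2.INTER_CUBIC))
E
```

```text
[ 0.56311603 -0.16569988  0.07221955] [-5.0358848  -0.62312614 13.71207615] [0.05928058 0.84973882 0.19235025] -0.3083527667645118 0.006639040934362004
yaw -1.7974245616661173
[ 0.5631 -0.1657  0.0722] [ 2.3328e+00  2.1032e+00 -1.8000e-03] [-5.04 -0.62 13.71] 0.006639040934362004 q6 -0.3083527667645118
wrist key_tip 0.73 [315.9 275.2]
wrist key 0.61 [320.7 293.6]
wrist keyway 0.89 [319.3 293.2]
side key_tip 0.36 [313.  214.4]
side key 0.43 [317.2 209.3]
side keyway 0.93 [313.7 204.9]
top keyway 0.87 [411.4 229.7]
key_tip [ 0.5602 -0.165   0.041 ] [0.001 0.001]
key [ 0.5554 -0.1701  0.0538] [0.0078 0.0078]
keyway [ 0.5593 -0.1639  0.0692] [0.0041 0.0023 0.002 ]
side crop origin [261 163]
```

View pics/h4w.png

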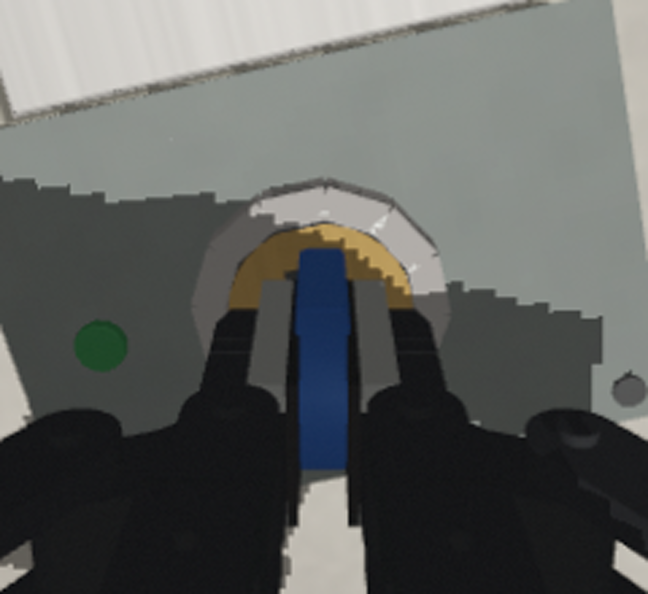

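View pics/h4s.png

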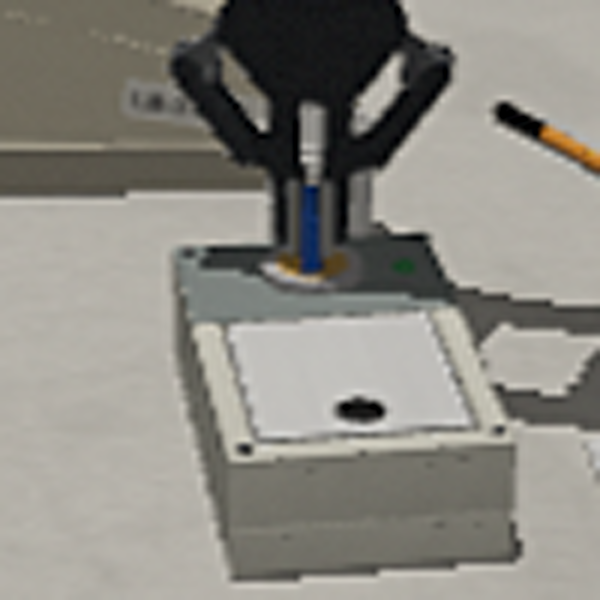

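Wrist torque rose from 0.065 to 0.19 N m, so the switch is at its stop. The key sits square in the pads (crop column 322) and the plate looks flush. Handing in.

```bash
python3 -c "
from station import ctrl
print(ctrl.finish_job()); o=ctrl.get_obs(); print(o['t'],o['wrist_torque'],o['contact_force'],o['opening'])"
```

```text
the job is handed in; nothing more can be done
None
the job is handed in; nothing more can be done
```

I pressed the cover plate flush, moved the key from its stand to the switch and turned it clockwise to the stop. I handed the job in with the key still gripped and held turned. The hand-in reported no verdict.

- **Cover plate:** pressing on the dot stopped at z = 0.060 m with about 24 N. The side view taken after the key was turned shows it still flush.
- **Key home:** insertion stopped firmly with the fingertips at 0.0722 m, where the grip on the key predicted 0.072 m. The key looked upright in both views. There was no clear catch at the pins; I gave small wiggles from about the second one on.
- **Turn:** the hand turned about 1.80 rad from the box's axis. The wrist torque rose from 0.065 to 0.19 N m over the last 0.08 rad, which fits the hard stop. The switch angle itself could not be measured.
- **Grip:** it was set to 80 N and the opening stayed steady at about 6.6 mm. That is a little under the 8 mm given for the key's head.
- **Other objects:** no move went near the cup, the vial or the timer, but I did not measure their positions again at the end.
- **Disagreements:** the cameras differed by up to about 5 mm on the keyway's position, so I aligned the key to the slot directly in the close views. Some network reports were wrong and I ignored them: the dot and plate marked on the look-alike sheets, and the key once placed where its stand is.

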